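# Fetch the lock core from between its neighbours

## Robot

A 7-joint arm with a two-finger parallel gripper is mounted at the origin on a cart in front of the work surface, level with it; the furniture and walls round the work are solid. World frame = base frame: x ahead of the robot, y to its left, z up, the work surface at z = 0. Lengths are in m, angles in rad, forces in N, time in s.
With the tool pointing down it reaches from about 0.4 to 0.85 m from the base axis. Payload 4.5 kg.
Tool frame: the origin (TCP) lies midway between the tips of the shut fingers; the grasp point (between the pads) lies 19 mm behind it; z points along the fingers, y is the line along which they close (so a half turn about z gives the same grasp; the last joint's range is limited). The gripper opens to 88 mm and grips with 3 to 60 N. Pads are 18 mm wide; open, the fingers measure 123 mm over their backs; the gripper's body (75 mm by 187 mm) begins 45 mm behind the grasp point.
Start: joints at [-1.123, 0.689, -0.195, 1.565, 0.157, 0.902, -0.215], TCP at [0.251, 0.572, 0.239] pointing down, gripper open.
Joint ranges: [-3.01, 3.01], [-0.46, 2.08], [-1.47, 1.51], [0.13, 2.56], [-1, 4.14], [0.04, 2.09], [-2.66, 2.66]. Speed limits (rad/s): [2.57, 2.57, 3.14, 3.14, 3.14, 3.14, 3.14].

## Interface

Orientations are given as a unit quaternion [x, y, z, w].
In Python, from plant import r, eyes, finish_job gives the robot as it stands. The module is installed in compiled form; this text tells all that it offers.
- The arm moves only by the tool move_arm, never from a script. Its argument "motion" is a list of rows, each a list of 7 numbers: the shift along the tool's x, y, z in mm, then the turn, a rotation vector about the tool's x, y, z in degrees, then the closure, from 0 (fully open) to 1 (shut). A call has 1 to 5 rows; each row is the pose to reach, as a shift and turn from the pose commanded when the call began, along the tool's axes at that moment; what a row does not reach only later rows make up. A row lasts 1/8 s, in which the tool goes at most 62.5 mm and 10.7 degrees, less where a joint would pass 70% of its speed; a pose out of reach is approached as far as the arm can. A call with a gripper value outside its range is refused whole. The fingers move at their own pace and stop on an object; "newtons" is the grip in N (left out, the last holds). Time passes only in rows, so rows that repeat a pose let the fingers close. It gives the time, the measured TCP pose, the force, the opening and the grip force at its end, in the units of the state.
- r.get_state(): the state, without advancing time (a new reading comes with each control period).
- eyes.snapshot(name): name is "scene" or "top"; returns a dict with "frame" (480x640x3 uint8, red, green, blue), "z_map" (480x640 float32, m along the optical axis (not along the pixel's ray), 0 where there is no reading), "intrinsics" (3x3 intrinsics, pixels), "world_to_cam" (4x4, takes a point from world to camera coordinates). Camera axes: x right, y down, z forward; pixel columns grow to the right and rows downward; lengths in m; the calibration is good to about 2 mm. A picture is of the moment at which its call begins.
- finish_job(): hands the job in; it is judged then, once.
The state is a dict: "clock": time; "q": joint angles; "qd": joint speeds; "joint_torque": joint torques, N m; "tool_pos": TCP position; "eef_rot": TCP orientation; "contact_force": force on the tool from outside, world axes, zero at the start; "moment": the same for the moment, N m; "opening": opening from 0.0 (shut) to 1.0 (fully open); "finger_force": force on a finger pad.
Only numpy, scipy, OpenCV 4.12 (cv2) and the standard library are available. Lean on these libraries where they do the work, as an engineer would, in place of code of your own. Each camera call takes 0.05 s, during which the arm holds its last target. There are 200 camera calls.

## Task

A lock core with its key in lies hemmed in between a yellow sleeve and a steel flanged bush, which stand on a round and a square pad on one plywood riser. First stand the sleeve and the bush aside on the longest riser, one at each end beyond the black key, then fetch the lock core and lay it flat and lengthwise between the four steel pins of the third riser. Only then put the sleeve back upright on the middle of the round pad and the bush on the middle of the square pad; leave the black key and the punch lying where they are.

Things in the scene. Friction and masses are not known exactly. Their poses are not given: they have to be found in the camera images.
- sleeve_mid (a point): Centre (half-way up, on the axis) of the yellow plastic sleeve: an upright open tube, outer diameter 34, height 55, about 120 g. z is its axis, up. At the start it stands on the round pad, its axis 38 mm beside the lock core's middle line. Grasp across the outside from above.
- bush_mid (a point): Centre (half-way up, on the axis) of the bare steel flanged bush: a turned ring 50 high, outer diameter 36, with a foot flange of diameter 44, 8 high, at the bottom; about 160 g. z is its axis, up. At the start it stands on the square pad, its axis 38 mm beside the lock core's middle line. Grasp across the 36 mm outside from above.
- core_mid (a point): Middle of the lock core with its key in, 7 mm over its underside. It lies flat: 93 long (y), 24 wide at the key head, 14 high, about 85 g. Grasp the zinc barrel, 16 wide (x), 14 high, from y = -2 to +36 (its centre is 17 mm from this point along +y); the flat key is on the -y side. z up. At the start it lies on the store riser between sleeve and bush, 8 to 13 mm free either side of the barrel.
- pad_round: Round black rubber pad, diameter 48, 2 thick, fixed on top of the store riser (same frame directions as that riser: x roughly away from the robot); home of the sleeve. Origin at the centre of its underside, which is the riser top, 60 above the bench. z up.
- pad_square: Square black rubber pad, 48 x 48, 2 thick, fixed on top of the store riser 76 mm from the round pad; home of the bush. Origin at the centre of its underside, which is the riser top, 60 above the bench. x roughly away from the robot, z up. The store riser is plywood, 130 (x) x 150 (y), fixed.
- side_board: The side area: the longest fixed plywood riser, 115 (x) x 200 (y), top 60 above the bench, bearing only the black key at about its middle. Origin at its centre at bench height (60 below its top); x roughly away from the robot, y along its length, z up. One thing fits at each end (about 55 mm either way along y). Behind the risers stands a tray, rim 115 high, 50 mm or more beyond their middles; to the right a grinder, 200 high.
- cradle_mid (a point): Place for the lock core: the point midway between four steel pins, on the top (60 above the bench) of a fixed plywood riser, 130 (x) x 150 (y). The pins are 6 in diameter, 11 high, at x = -40 and +40, y = -23 and +23 from this point; the lock core lies along x between them, key to either side. A thin black strip 100 x 40 marks the place. x roughly away from the robot, z up.
- key_mid (a point): Bystander, to be left alone: loose key with black moulded head, 25 wide (x), 61 long (y), 9 high, lying about the middle of the side riser, long side roughly across it (along x of the riser). This point is the middle of its length, 4.5 above its underside; the head is on the +y side.
- punch_mid (a point): Bystander, to be left alone: loose steel centre punch, 9 wide (x), 108 long (y), 9 high, lying on the riser with the pins, parallel to the place for the lock core and about 75 mm beside it. This point is the middle of its length, 4.5 above its underside.

How it is judged:
By the outcome, as a careful person would: the job done as asked, in the order asked, and still so for the second after the job is handed in, with the robot touching nothing.
It also fails if it takes over 134 s, if anything falls off the work surface, if the arm or the gripper's body presses on something with over 40 N, if the wrist force passes 120 N, or if a joint passes its speed limit or range.

## Working session

There is one attempt and no reset: what is moved stays moved. The work goes in short steps, Python scripts to look and compute and a tool call to move; the robot and the scene stay as the last step left them, time stands still between calls to the robot, and variables do not carry over. Pictures are saved under pics/ and viewed, at most 14 in all, crops included, and the job is handed in when it is done.

Besides the shell and the picture viewer there is one more tool, called by a JSON object that holds its "method" and its "body". move_arm: Moves the arm, as the interface text tells. Its arguments: {"type":"object","properties":{"motion":{"type":"array","items":{"type":"array","items":{"type":"number"}}},"newtons":{"type":"number"}},"required":["motion"]}

```bash
mkdir -p pics
cat > h.py <<'E'
import numpy as np, cv2
from plant import r, eyes, finish_job
def snap(n):
    s=eyes.snapshot(n); return s
def ray(s,u,v,z):
    K=s["intrinsics"];T=s["world_to_cam"];R=T[:3,:3];c=-R.T@T[:3,3]
    d=R.T@np.linalg.inv(K)@np.array([u,v,1.]); return c+d*(z-c[2])/d[2]
def proj(s,p):
    T=s["world_to_cam"];q=s["intrinsics"]@(T[:3,:3]@np.array(p)+T[:3,3]); return q[:2]/q[2]
def cloud(s):
    K=s["intrinsics"];T=s["world_to_cam"];R=T[:3,:3];c=-R.T@T[:3,3]
    v,u=np.mgrid[:480,:640];d=s["z_map"]
    p=np.stack([u,v,np.ones_like(u)],-1)@np.linalg.inv(K).T*d[...,None]
    return p@R+c
def save(s,f,box=None,k=1):
    im=s["frame"][...,::-1]
    if box: im=im[box[1]:box[3],box[0]:box[2]]
    cv2.imwrite("pics/"+f,cv2.resize(im,None,fx=k,fy=k,interpolation=cv2.INTER_CUBIC))
E
python3 - <<'E'
from h import *
for n in("scene","top"):
    s=snap(n);save(s,n+"0.png");T=s["world_to_cam"];print(n,-T[:3,:3].T@T[:3,3],T[2,:3],s["intrinsics"][0])
st=r.get_state();print({k:np.round(v,3) for k,v in st.items()})
E
```

```text
scene [-0.32373298 -0.31606363  0.94232316] [ 0.61286173  0.26662708 -0.74384844] [498.33406472   0.         322.83715644]
top [0.26463522 0.01669646 0.9417749 ] [ 0.16960842 -0.00940831 -0.98546662] [439.18979325   0.         328.99791772]
{'clock': np.float64(0.1), 'q': array([-1.123,  0.69 , -0.195,  1.566,  0.157,  0.903, -0.215]), 'qd': array([-0.   , -0.001,  0.002, -0.002, -0.001, -0.001, -0.001]), 'joint_torque': array([-3.0000e-03, -5.2851e+01, -1.2720e+00, -1.5384e+01, -5.3000e-02,
        2.0000e-03,  0.0000e+00]), 'tool_pos': array([0.251, 0.572, 0.238]), 'eef_rot': array([ 0.205,  0.979, -0.001, -0.   ]), 'contact_force': array([-0.124,  0.36 ,  0.788]), 'moment': array([-0.037,  0.034,  0.034]), 'finger_force': np.float64(0.0), 'opening': np.float64(0.998)}
```

View pics/scene0.png

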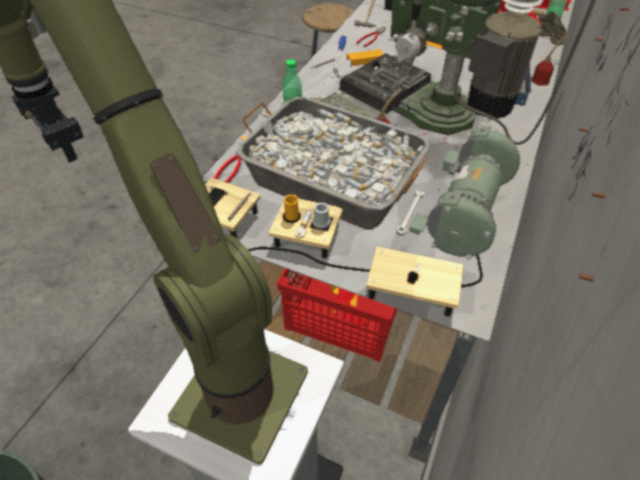

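View pics/top0.png

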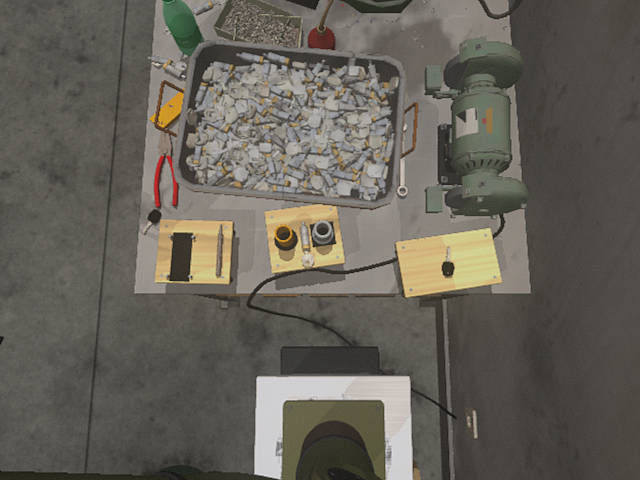

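The top view shows the pin riser on the left (core place at about (181,257), punch at (220,250)), the store riser in the middle (sleeve (286,237), core (306,243), bush (321,232)), and the long riser on the right with the key at (448,262).

```bash
cat > m.py <<'E'
from h import *
s=snap("top");hsv=cv2.cvtColor(s["frame"],cv2.COLOR_RGB2HSV);P=cloud(s)
save(s,"crop1.png",(145,195,345,300),4)
ply=((hsv[...,0]>8)&(hsv[...,0]<28)&(hsv[...,1]>60)&(hsv[...,2]>150)&(abs(P[...,2]-.06)<.012)).astype(np.uint8)
cnt,_=cv2.findContours(ply,cv2.RETR_EXTERNAL,cv2.CHAIN_APPROX_NONE)
for c in cnt:
    if cv2.contourArea(c)<800: continue
    w=np.array([ray(s,*p[0],.06)[:2] for p in c],np.float32)
    (a,b),wh,an=cv2.minAreaRect(w); print("ply",round(a,4),round(b,4),np.round(wh,4),round(an,2),np.round(cv2.boxPoints(((a,b),wh,an)),3).tolist())
def blob(n,m,z,box):
    k=np.zeros(m.shape,np.uint8);x0,y0,x1,y1=box;k[y0:y1,x0:x1]=m[y0:y1,x0:x1]
    c,_=cv2.findContours(k,cv2.RETR_EXTERNAL,cv2.CHAIN_APPROX_NONE);c=max(c,key=cv2.contourArea)
    w=np.array([ray(s,*p[0],z)[:2] for p in c],np.float32);(a,b),wh,an=cv2.minAreaRect(w);print(n,np.round((a,b),4),np.round(wh,4),round(an,1))
Z=P[...,2]
blob("sleeve top",Z>.105,.117,(270,215,300,255))
blob("bush top",Z>.102,.112,(308,215,340,255))
blob("core",(Z>.067)&(Z<.09)&(hsv[...,1]<110)&(hsv[...,2]>90),.074,(297,215,316,270))
dark=hsv[...,2]<75
blob("strip",dark,.06,(165,228,195,290))
blob("keyhead",dark,.065,(435,240,465,285))
blob("punch",(Z>.0645)&(hsv[...,1]<90),.066,(208,222,232,280))
for b in((165,228,200,290),):
  for z in((Z>.066)*1,): pass
E
python3 m.py
```

```text
ply 0.3819 -0.2326 [0.1144 0.1985] 8.59 [[0.3109999895095825, -0.14300000667572021], [0.3400000035762787, -0.33899998664855957], [0.453000009059906, -0.32199999690055847], [0.42399999499320984, -0.12600000202655792]]
ply 0.4042 0.2821 [0.1495 0.1297] 88.73 [[0.33799999952316284, 0.20900000631809235], [0.46700000762939453, 0.20600000023841858], [0.47099998593330383, 0.35499998927116394], [0.3409999907016754, 0.3580000102519989]]
ply 0.4335 0.06 [0.1298 0.149 ] 8.05 [[0.35899999737739563, 0.125], [0.3799999952316284, -0.023000000044703484], [0.5080000162124634, -0.004999999888241291], [0.4869999885559082, 0.14300000667572021]]
sleeve top [0.4296 0.0977] [0.0352 0.0325] 0.8
bush top [0.4387 0.0227] [0.0367 0.0347] 13.6
core [0.4387 0.0599] [0.0494 0.0162] 7.4
strip [0.3929 0.3098] [0.0417 0.0964] 89.1
keyhead [ 0.3672 -0.2301] [0.0222 0.0266] 87.4
punch [0.4041 0.23  ] [0.0098 0.096 ] 87.9
```

View pics/crop1.png

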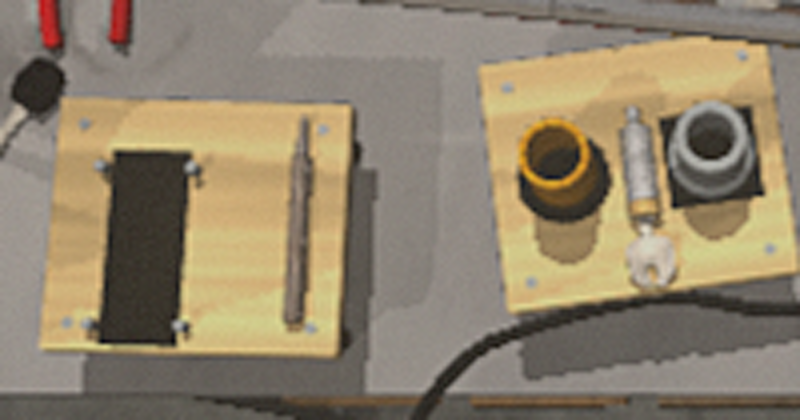

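The crop shows the four pins at the strip's corners, at crop pixels (100,165), (193,167), (88,325) and (180,327). The core lies along the riser's x, with its nose at (632,106) and key head end at (652,290). Pad positions worked out from the riser centre match the measured tops to within 2 mm.

```bash
cat >> h.py <<'E'
def go(x,y,z,yaw=None,st=None):
    "shift (mm) and turn (deg) in tool axes to TCP x,y,z, tool-y world angle yaw (mod 180)"
    from scipy.spatial.transform import Rotation as Ro
    st=st or r.get_state();R=Ro.from_quat(st["eef_rot"]).as_matrix()
    cur=np.degrees(np.arctan2(R[1,1],R[0,1]));t=0
    if yaw is not None:
        d=(yaw-cur+90)%180-90;t=-d
    print("shift",np.round(R.T@(np.array([x,y,z])-st["tool_pos"])*1000,1),"turn z",round(t,1),"cur yaw",round(cur,1),"tilt",np.round(R[:,2],3))
E
python3 - <<'E'
from h import *
s=snap("top");P=cloud(s)
for z0,z1 in((.1,.14),(.14,.25)):
    m=(P[...,2]>z0)&(P[...,2]<z1)&(P[...,0]>.3)&(P[...,0]<.6)
    for a,b in((-.45,-.33),(-.33,-.2),(-.2,0),(0,.2),(.2,.4)):
        k=m&(P[...,1]>a)&(P[...,1]<b)
        if k.sum(): print(z0,a,b,"min x",np.percentile(P[k][:,0],1).round(3),"n",k.sum(),"max y",P[k][:,1].max().round(3))
print(ray(s,303,221.5,.067),ray(s,308,267.5,.065))
for u,v in((100,165),(193,167),(88,325),(180,327)): print(ray(s,145+u/4,195+v/4,.071))
go(.438,.0225,.22,8)
E
```

```text
0.1 -0.45 -0.33 min x 0.303 n 1800 max y -0.33
0.1 -0.33 -0.2 min x 0.47 n 722 max y -0.201
0.1 -0.2 0 min x 0.482 n 2555 max y -0.001
0.1 0 0.2 min x 0.42 n 4432 max y 0.2
0.1 0.2 0.4 min x 0.509 n 1079 max y 0.318
0.14 -0.45 -0.33 min x 0.303 n 6503 max y -0.33
0.14 -0.33 -0.2 min x 0.475 n 3420 max y -0.219
0.14 -0.2 0 min x 0.588 n 23 max y -0.148
0.14 0 0.2 min x 0.551 n 60 max y 0.068
[0.46349896 0.06127609 0.067     ] [0.36941223 0.05054155 0.065     ]
[0.43203916 0.32824991 0.071     ]
[0.4310277  0.28155674 0.071     ]
[0.35137526 0.32935683 0.071     ]
[0.35035571 0.28388164 0.071     ]
shift [-391.9 -428.    18.7] turn z 58.3 cur yaw 66.3 tilt [-0.    -0.001 -1.   ]
```

Run:
```python
from h import *
s=snap("top");P=cloud(s);Z=P[...,2]
for x in(.32,.38,.44,.47):
  for z in(.1,.15,.2,.25,.3):
    k=(abs(P[...,0]-x)<.02)&(abs(Z-z)<.03)&(P[...,1]<-.2)
    if k.sum(): print(x,z,"max y",P[k][:,1].max().round(3),k.sum())
k=(Z>.13)&(Z<.3)&(P[...,1]<-.2)&(P[...,1]>-.37)&(P[...,0]<.56)&(P[...,0]>.3)
Q=P[k];
for y in np.arange(-.37,-.2,.02):
  q=Q[abs(Q[:,1]-y)<.01]; 
  if len(q): print("y",y.round(2),"min x",q[:,0].min().round(3),"n",len(q),"zmax at x<.5",q[q[:,0]<.5][:,2].max().round(3) if (q[:,0]<.5).any() else None)
```

```text
0.32 0.1 max y -0.428 340
0.32 0.15 max y -0.428 405
0.32 0.2 max y -0.428 499
0.32 0.25 max y -0.428 622
0.32 0.3 max y -0.428 657
0.38 0.1 max y -0.219 343
0.38 0.15 max y -0.429 401
0.38 0.2 max y -0.429 479
0.38 0.25 max y -0.429 585
0.38 0.3 max y -0.428 730
0.44 0.1 max y -0.429 326
0.44 0.15 max y -0.43 383
0.44 0.2 max y -0.43 453
0.44 0.25 max y -0.429 561
0.44 0.3 max y -0.429 704
0.47 0.1 max y -0.2 704
0.47 0.15 max y -0.23 1045
0.47 0.2 max y -0.229 1083
0.47 0.25 max y -0.429 539
0.47 0.3 max y -0.429 686
y -0.37 min x 0.485 n 4 zmax at x<.5 0.151
y -0.35 min x 0.47 n 148 zmax at x<.5 0.183
y -0.33 min x 0.474 n 285 zmax at x<.5 0.195
y -0.31 min x 0.473 n 460 zmax at x<.5 0.202
y -0.29 min x 0.471 n 528 zmax at x<.5 0.204
y -0.27 min x 0.472 n 544 zmax at x<.5 0.207
y -0.25 min x 0.474 n 513 zmax at x<.5 0.207
y -0.23 min x 0.482 n 322 zmax at x<.5 0.195
y -0.21 min x 0.495 n 18 zmax at x<.5 0.139
```

{"method": "move_arm", "body": {"motion": [[-80,-60,0,0,0,10,0.3],[-160,-145,0,0,0,20,0.4],[-210,-190,0,0,0,30,0.4],[-260,-240,0,0,0,40,0.4],[-300,-290,0,0,0,50,0.4]], "newtons": 25}}

```text
clock: 0.88
tool_pos: [0.3751, 0.2838, 0.2389]
eef_rot: [0.602, 0.798, 0.001, 0.0]
contact_force: [1.1, -0.6, -0.4]
opening: 0.598
finger_force: 0.0
```

{"method": "move_arm", "body": {"motion": [[0,0,0,0,0,0,0.4]]}}

```text
clock: 1.0
tool_pos: [0.3759, 0.2801, 0.2389]
eef_rot: [0.604, 0.797, -0.001, 0.001]
contact_force: [0.5, -0.0, -0.5]
opening: 0.603
finger_force: 0.0
```

Run:
```python
from h import *
go(.438,.0225,.22,8)
```

```text
shift [-264.7  -10.    19.8] turn z 7.7 cur yaw 15.7 tilt [ 0.    -0.004 -1.   ]
```

{"method": "move_arm", "body": {"motion": [[-60,-2,5,0,0,2,0.4],[-120,-5,10,0,0,5,0.4],[-180,-7,15,0,0,7,0.4],[-240,-10,20,0,0,7.7,0.4],[-265,-10,20,0,0,7.7,0.4]]}}

```text
clock: 1.62
tool_pos: [0.4396, 0.026, 0.2185]
eef_rot: [0.653, 0.757, -0.0, 0.0]
contact_force: [0.5, 1.2, 0.1]
opening: 0.604
finger_force: 0.0
```

{"method": "move_arm", "body": {"motion": [[0,0,0,0,0,0,0.4],[0,0,0,0,0,0,0.4]]}}

```text
clock: 1.88
tool_pos: [0.439, 0.0305, 0.2187]
eef_rot: [0.651, 0.759, 0.001, -0.0]
contact_force: [0.1, 0.2, 0.2]
opening: 0.601
finger_force: 0.0
```

Run:
```python
from h import *
go(.4387,.0226,.079,8)
s=snap("scene");save(s,"s2.png",(180,130,380,280),4)
```

```text
shift [ -8.   -1.5 139.7] turn z 0.8 cur yaw 8.8 tilt [ 0.     0.001 -1.   ]
```

View pics/s2.png

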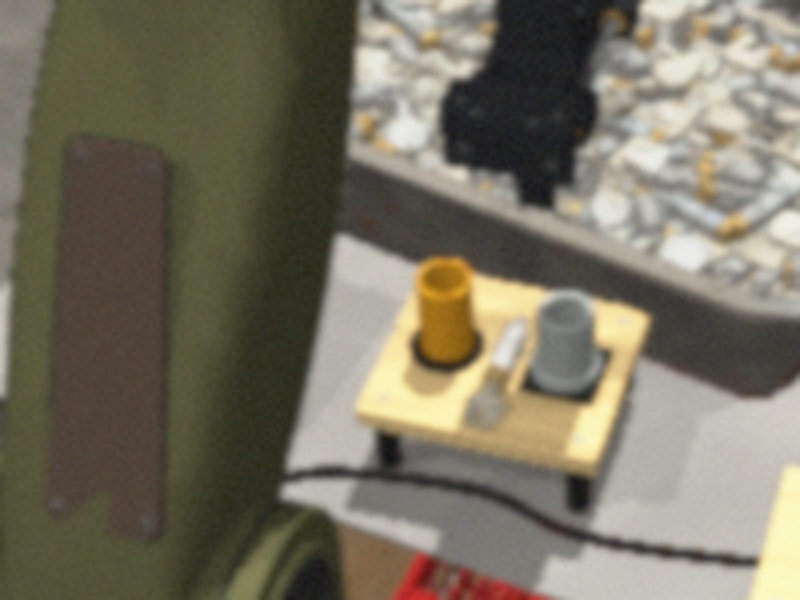

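The view shows the open gripper above and behind the bush, with sleeve, core and bush undisturbed. The bush rim is at crop (565,308) and the sleeve rim at (446,268).

Run:
```python
from h import *
s=snap("scene");P=cloud(s)
print(ray(s,180+566/4,130+308/4,.112),ray(s,180+446/4,130+269/4,.117))
for y in(-.02,.02,.06,.1,.14):
    k=(abs(P[...,1]-y)<.012)&(P[...,2]>.07)&(P[...,2]<.125)&(P[...,0]>.46);print(y,np.sort(P[k][:,0])[:4].round(3),P[k][:,2].max().round(3))
```

```text
[0.43874191 0.01985583 0.112     ] [0.43463467 0.09642727 0.117     ]
-0.02 [0.481 0.481 0.481 0.482] 0.125
0.02 [0.485 0.485 0.486 0.486] 0.125
0.06 [0.487 0.488 0.489 0.49 ] 0.125
0.1 [0.492 0.492 0.493 0.494] 0.125
0.14 [0.497 0.497 0.498 0.498] 0.122
```

Run:
```python
from h import *
print(r.get_state()["q"].round(2));go(.4387,.0215,.15,98)
```

```text
[-0.17  0.49  0.    2.13 -0.    0.52 -0.02]
shift [-9.  -1.5 68.7] turn z -89.2 cur yaw 8.8 tilt [-0.     0.001 -1.   ]
```

{"method": "move_arm", "body": {"motion": [[-2,0,5,0,0,-10,0.43],[-4,0,5,0,0,-20,0.43],[-9,-1,5,0,0,-30,0.43],[-9,-1.5,5,0,0,-40,0.43],[-9,-1.5,5,0,0,-50,0.43]]}}

```text
clock: 2.6
tool_pos: [0.4387, 0.0208, 0.2138]
eef_rot: [0.266, 0.964, 0.0, 0.0]
contact_force: [-0.2, -0.0, -0.0]
opening: 0.571
finger_force: 0.0
```

{"method": "move_arm", "body": {"motion": [[0,0,0,0,0,-10,0.43],[0,0,0,0,0,-20,0.43],[0,0,0,0,0,-30,0.43],[0,0,0,0,0,-39,0.43],[0,0,0,0,0,-39,0.43]]}}

```text
clock: 3.22
tool_pos: [0.4387, 0.0205, 0.2137]
eef_rot: [-0.067, 0.998, 0.0, 0.0]
contact_force: [0.7, 0.3, -0.1]
opening: 0.573
finger_force: 0.0
```

Run:
```python
from h import *
go(.4387,.0215,.082,98)
```

```text
shift [-1.000e-01  8.000e-01  1.317e+02] turn z -0.4 cur yaw 97.6 tilt [-0.     0.001 -1.   ]
```

{"method": "move_arm", "body": {"motion": [[0,1,40,0,0,0,0.43],[0,1,75,0,0,0,0.43],[0,1,100,0,0,0,0.43],[0,1,120,0,0,0,0.43],[0,1,132,0,0,0,0.43]]}}

```text
clock: 3.85
tool_pos: [0.4386, 0.0211, 0.0809]
eef_rot: [-0.065, 0.998, -0.0, -0.0]
contact_force: [-0.1, -0.3, -0.5]
opening: 0.571
finger_force: 0.0
```

{"method": "move_arm", "body": {"motion": [[0,0,0,0,0,0,0.43],[0,0,0,0,0,0,0.52],[0,0,0,0,0,0,0.7],[0,0,0,0,0,0,0.7],[0,0,0,0,0,0,0.7]], "newtons": 25}}

```text
clock: 4.47
tool_pos: [0.4391, 0.0204, 0.0821]
eef_rot: [-0.066, 0.998, 0.0, 0.001]
contact_force: [0.7, 0.7, 3.0]
opening: 0.435
finger_force: 25.0
```

Run:
```python
from h import *
s=snap("scene");save(s,"s3.png",(220,130,370,250),5)
```

```text
(no output)
```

View pics/s3.png

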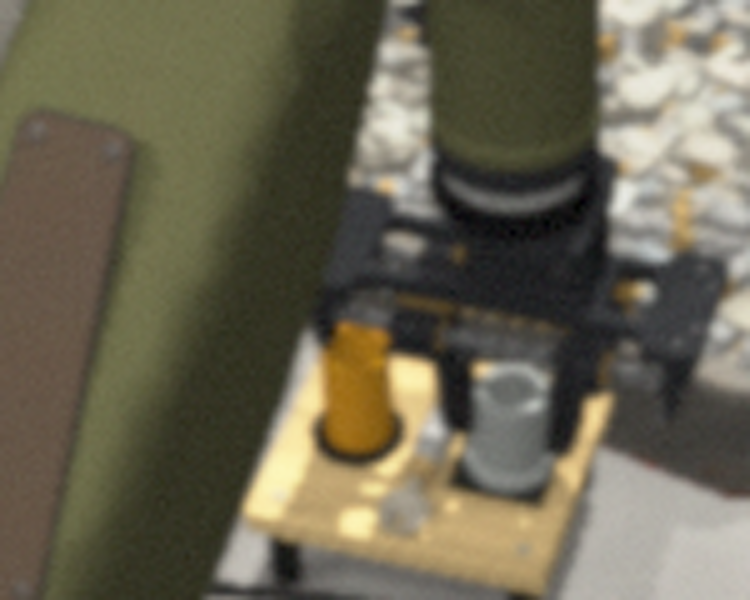

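The fingers straddle the bush at crop (510,430) and grip it at 25 N. Sleeve and core are untouched.

{"method": "move_arm", "body": {"motion": [[0,0,-10,0,0,0,0.7],[0,0,-40,0,0,0,0.7],[0,0,-80,0,0,0,0.7],[0,0,-110,0,0,0,0.7],[0,0,-115,0,0,0,0.7]]}}

```text
clock: 5.15
tool_pos: [0.4393, 0.0199, 0.1985]
eef_rot: [-0.066, 0.998, 0.0, 0.002]
contact_force: [-0.5, 0.6, -2.2]
opening: 0.44
finger_force: 24.9
```

Run:
```python
from h import *
print(r.get_state()["opening"]);go(.388,-.289,.197,98.5)
```

```text
0.4395989192297726
shift [  91.4 -299.5    1.2] turn z -1.0 cur yaw 97.5 tilt [ 0.003  0.    -1.   ]
```

{"method": "move_arm", "body": {"motion": [[12,-40,0,0,0,0,0.7],[30,-100,0,0,0,0,0.7],[48,-160,0,0,0,0,0.7],[66,-220,0,0,0,0,0.7],[80,-265,0,0,0,0,0.7]]}}

```text
clock: 5.78
tool_pos: [0.3924, -0.2556, 0.1956]
eef_rot: [-0.065, 0.998, 0.0, -0.001]
contact_force: [0.8, 0.5, -1.7]
opening: 0.444
finger_force: 24.9
```

{"method": "move_arm", "body": {"motion": [[6,-20,0,0,0,0,0.7],[11,-34,0,0,0,0,0.7],[11,-34,0,0,0,0,0.7]]}}

```text
clock: 6.15
tool_pos: [0.3873, -0.2884, 0.196]
eef_rot: [-0.066, 0.998, 0.0, -0.001]
contact_force: [0.1, -0.4, -0.4]
opening: 0.44
finger_force: 24.9
```

Run:
```python
from h import *
go(.388,-.289,.081,98.5);print(r.get_state()["q"].round(2))
s=snap("top");save(s,"t4.png",(360,200,520,310),5)
for p in((.3905,-.289,.06),):print(proj(s,p))
```

```text
shift [ -0.7  -0.8 115. ] turn z -1.0 cur yaw 97.5 tilt [-0.001  0.001 -1.   ]
[ 0.89  0.62 -0.54  2.02  0.52  0.64  1.7 ]
[475.18609304 257.4164582 ]
```

View pics/t4.png

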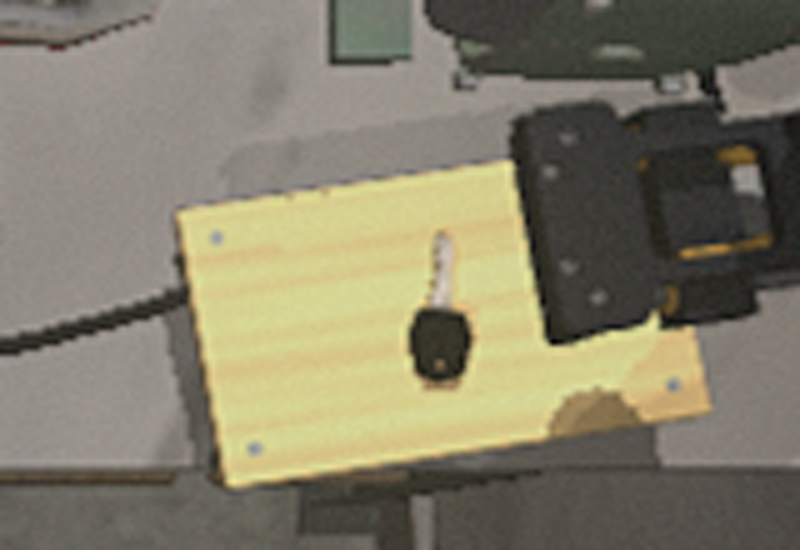

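The gripper is over the right end, and the key at crop (440,310) is well clear. Descending.

{"method": "move_arm", "body": {"motion": [[0,-1,35,0,0,0,0.7],[0,-1,75,0,0,0,0.7],[0,-1,98,0,0,0,0.7],[0,-1,109,0,0,0,0.7],[0,-1,112,0,0,0,0.7]]}}

```text
clock: 6.82
tool_pos: [0.3886, -0.2882, 0.0846]
eef_rot: [-0.067, 0.998, 0.0, 0.0]
contact_force: [-0.0, 0.3, -2.1]
opening: 0.442
finger_force: 24.9
```

{"method": "move_arm", "body": {"motion": [[0,0,1,0,0,0,0.7],[0,0,2,0,0,0,0.7],[0,0,2,0,0,0,0.7]]}}

```text
clock: 7.2
tool_pos: [0.3883, -0.2894, 0.0831]
eef_rot: [-0.066, 0.998, -0.0, 0.0]
contact_force: [0.5, 0.0, -2.4]
opening: 0.441
finger_force: 24.9
```

{"method": "move_arm", "body": {"motion": [[0,0,1,0,0,0,0.7],[0,0,2,0,0,0,0.7],[0,0,2.5,0,0,0,0.7],[0,0,2.5,0,0,0,0.7]]}}

```text
clock: 7.7
tool_pos: [0.3881, -0.2891, 0.0802]
eef_rot: [-0.066, 0.998, -0.0, -0.0]
contact_force: [-0.7, 0.3, 0.5]
opening: 0.44
finger_force: 24.9
```

Contact reached. Now I'll open slowly and rise.

{"method": "move_arm", "body": {"motion": [[0,0,0,0,0,0,0.5],[0,0,0,0,0,0,0.43],[0,0,0,0,0,0,0.4],[0,0,-15,0,0,0,0.4],[0,0,-60,0,0,0,0.4]]}}

```text
clock: 8.32
tool_pos: [0.3871, -0.2885, 0.1395]
eef_rot: [-0.067, 0.998, 0.001, -0.002]
contact_force: [1.2, -0.6, 0.1]
opening: 0.6
finger_force: 0.0
```

{"method": "move_arm", "body": {"motion": [[0,0,-50,0,0,0,0.43],[0,0,-75,0,0,0,0.43],[0,0,-75,0,0,0,0.43]]}}

```text
clock: 8.7
tool_pos: [0.389, -0.2898, 0.2168]
eef_rot: [-0.066, 0.998, -0.001, 0.002]
contact_force: [0.2, -0.8, -0.7]
opening: 0.57
finger_force: 0.0
```

Run:
```python
from h import *
go(.4315,.097,.21,98)
```

```text
shift [-92.9 377.8   6.1] turn z -0.4 cur yaw 97.6 tilt [ 0.003 -0.002 -1.   ]
```

{"method": "move_arm", "body": {"motion": [[-15,50,3,0,0,0,0.43],[-29,110,3,0,0,0,0.43],[-43,170,3,0,0,0,0.43],[-57,230,3,0,0,0,0.43],[-70,290,3,0,0,0,0.43]]}}

```text
clock: 9.32
tool_pos: [0.4186, 0.0093, 0.2111]
eef_rot: [-0.066, 0.998, 0.0, -0.001]
contact_force: [0.7, -0.0, -0.5]
opening: 0.568
finger_force: 0.0
```

{"method": "move_arm", "body": {"motion": [[-14,50,3,0,0,0,0.43],[-23,88,3,0,0,0,0.43],[-23,88,3,0,0,0,0.43]]}}

```text
clock: 9.7
tool_pos: [0.43, 0.1014, 0.2083]
eef_rot: [-0.069, 0.998, 0.001, -0.0]
contact_force: [0.0, -0.8, -1.1]
opening: 0.571
finger_force: 0.0
```

Run:
```python
from h import *
s=snap("top");P=cloud(s)
hsv=cv2.cvtColor(s["frame"],cv2.COLOR_RGB2HSV)
k=np.zeros((480,640),np.uint8);k[200:260,430:510]=(P[200:260,430:510,2]>.095);k[P[...,2]>.13]=0
k[:,:]=k*(P[...,0]<.46)
c=max(cv2.findContours(k,0,1)[0],key=cv2.contourArea);w=np.array([ray(s,*p[0],.11)[:2] for p in c],np.float32);print("bush",cv2.minAreaRect(w))
s=snap("scene");hsv=cv2.cvtColor(s["frame"],cv2.COLOR_RGB2HSV)
m=((hsv[...,0]>9)&(hsv[...,0]<24)&(hsv[...,1]>170)&(hsv[...,2]>90)).astype(np.uint8);m[:, :270]=0;m[:,312:]=0;m[:185]=0;m[235:]=0
P=cloud(s);q=P[(m>0)&(P[...,2]>.07)];print("sleeve pts",len(q),np.percentile(q,[2,50,98],axis=0).round(3).tolist())
go(.4315,.097,.084,98)
```

```text
Traceback (most recent call last):
ValueError: max() iterable argument is empty
```

Run:
```python
from h import *
s=snap("top");P=cloud(s);save(s,"t5.png",(250,195,510,305),3)
k=(P[...,2]>.085)&(P[...,2]<.13)&(P[...,0]<.46)&(P[...,0]>.34)&(P[...,1]<-.25)&(P[...,1]>-.34)
print("bush",k.sum(),np.percentile(P[k],[3,50,97],axis=0).round(3).tolist())
s=snap("scene");hsv=cv2.cvtColor(s["frame"],cv2.COLOR_RGB2HSV)
m=((hsv[...,0]>9)&(hsv[...,0]<24)&(hsv[...,1]>170)&(hsv[...,2]>90)).astype(np.uint8);m[:, :270]=0;m[:,312:]=0;m[:185]=0;m[235:]=0
P=cloud(s);q=P[(m>0)&(P[...,2]>.07)];print("sleeve pts",len(q),np.percentile(q,[2,50,98],axis=0).round(3).tolist())
go(.4315,.097,.084,98)
```

```text
Traceback (most recent call last):
IndexError: index -1 is out of bounds for axis 0 with size 0
```

View pics/t5.png

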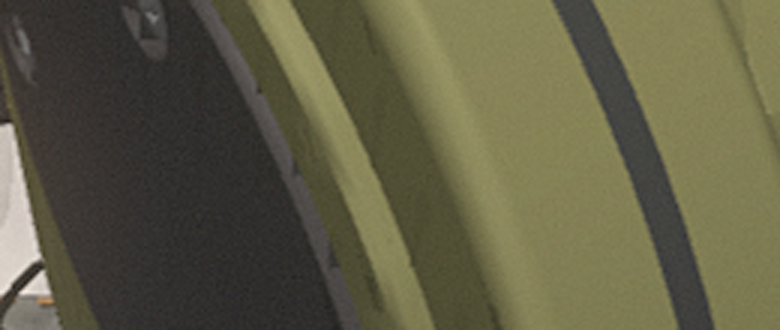

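The arm blocks the top view here, so I'll use the scene camera.

Run:
```python
from h import *
s=snap("scene");hsv=cv2.cvtColor(s["frame"],cv2.COLOR_RGB2HSV)
m=((hsv[...,0]>9)&(hsv[...,0]<24)&(hsv[...,1]>170)&(hsv[...,2]>90)).astype(np.uint8);m[:, :270]=0;m[:,312:]=0;m[:185]=0;m[235:]=0
P=cloud(s);q=P[(m>0)&(P[...,2]>.07)]
if len(q):print("sleeve pts",len(q),np.percentile(q,[2,50,98],axis=0).round(3).tolist())
k=(P[...,2]>.085)&(P[...,2]<.13)&(P[...,0]<.46)&(P[...,0]>.33)&(P[...,1]<-.25)&(P[...,1]>-.34)
if k.sum():print("bush",k.sum(),np.percentile(P[k],[3,50,97],axis=0).round(3).tolist())
go(.4315,.097,.084,98);save(s,"s6.png",(180,130,480,310),2.6)
```

```text
sleeve pts 256 [[0.41, 0.08, 0.072], [0.42, 0.093, 0.1], [0.444, 0.111, 0.117]]
bush 291 [[0.368, -0.306, 0.086], [0.38, -0.29, 0.103], [0.401, -0.274, 0.111]]
shift [ -2.3   0.6 124.3] turn z -0.5 cur yaw 97.5 tilt [-0.002 -0.002 -1.   ]
```

View pics/s6.png

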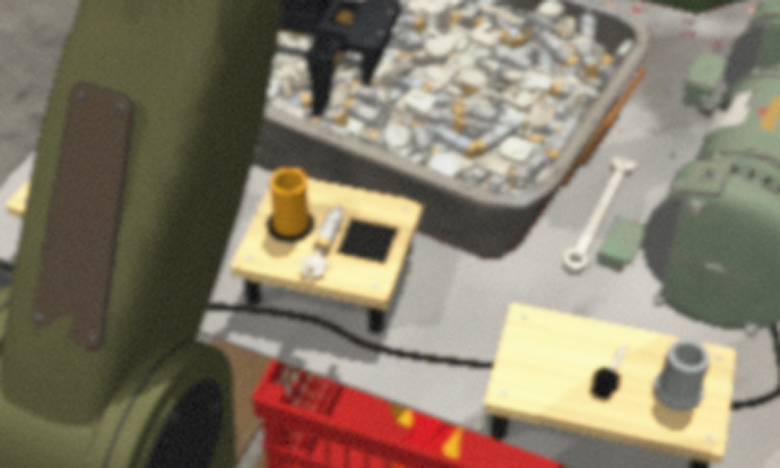

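The bush stands upright at the right end (crop (683,378)). The sleeve centre comes out at about (0.430, 0.0965). Descending onto the sleeve.

{"method": "move_arm", "body": {"motion": [[-1,0,40,0,0,0,0.43],[-1,0,75,0,0,0,0.43],[-1,0,100,0,0,0,0.43],[-1,0,116,0,0,0,0.43],[-1,0,124,0,0,0,0.43]]}}

```text
clock: 10.48
tool_pos: [0.4308, 0.0962, 0.0843]
eef_rot: [-0.065, 0.998, -0.001, -0.001]
contact_force: [-0.4, 0.4, 0.8]
opening: 0.571
finger_force: 0.0
```

{"method": "move_arm", "body": {"motion": [[0,0,0,0,0,0,0.43],[0,0,0,0,0,0,0.52],[0,0,0,0,0,0,0.75],[0,0,0,0,0,0,0.75],[0,0,0,0,0,0,0.75]], "newtons": 18}}

```text
clock: 11.1
tool_pos: [0.4317, 0.0979, 0.0856]
eef_rot: [-0.066, 0.998, 0.0, 0.0]
contact_force: [0.8, -0.1, 4.3]
opening: 0.38
finger_force: 18.0
```

{"method": "move_arm", "body": {"motion": [[0,0,-10,0,0,0,0.75],[0,0,-40,0,0,0,0.75],[0,0,-80,0,0,0,0.75],[0,0,-110,0,0,0,0.75],[0,0,-115,0,0,0,0.75]]}}

```text
clock: 11.72
tool_pos: [0.432, 0.0981, 0.2019]
eef_rot: [-0.066, 0.998, 0.001, 0.002]
contact_force: [-0.2, 0.7, -1.3]
opening: 0.378
finger_force: 18.0
```

Run:
```python
from h import *
go(.374,-.176,.21,98)
s=snap("scene");save(s,"s7.png",(180,100,400,250),3.5)
```

```text
shift [  93.6 -264.1   -8.6] turn z -0.4 cur yaw 97.6 tilt [ 0.003  0.001 -1.   ]
```

View pics/s7.png

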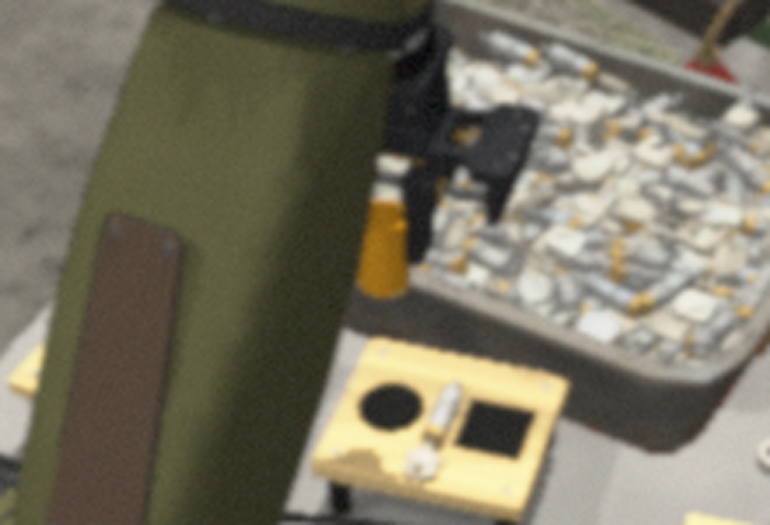

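The sleeve is lifted upright at crop (385,250). Both pads are free and the core is untouched.

{"method": "move_arm", "body": {"motion": [[14,-40,0,0,0,0,0.75],[34,-98,0,0,0,0,0.75],[55,-155,0,0,0,0,0.75],[76,-215,0,0,0,0,0.75],[90,-255,0,0,0,0,0.75]]}}

```text
clock: 12.4
tool_pos: [0.3737, -0.1692, 0.1989]
eef_rot: [-0.065, 0.998, 0.0, -0.002]
contact_force: [1.3, 0.2, -2.2]
opening: 0.384
finger_force: 18.0
```

{"method": "move_arm", "body": {"motion": [[4,-9,0,0,0,0,0.75],[4,-9,0,0,0,0,0.75],[4,-9,0,0,0,0,0.75]]}}

```text
clock: 12.78
tool_pos: [0.3735, -0.1745, 0.2]
eef_rot: [-0.068, 0.998, 0.001, 0.0]
contact_force: [0.4, 0.0, -1.5]
opening: 0.38
finger_force: 18.0
```

Run:
```python
from h import *
go(.373,-.175,.0835,98.5)
```

```text
shift [  0.6  -0.5 116.5] turn z -0.7 cur yaw 97.8 tilt [ 0.     0.001 -1.   ]
```

{"method": "move_arm", "body": {"motion": [[0,0,35,0,0,0,0.75],[0,0,75,0,0,0,0.75],[0,0,98,0,0,0,0.75],[0,0,110,0,0,0,0.75],[0,0,113,0,0,0,0.75]]}}

```text
clock: 13.4
tool_pos: [0.3736, -0.1744, 0.0866]
eef_rot: [-0.068, 0.998, 0.0, -0.0]
contact_force: [-0.4, 0.1, -0.9]
opening: 0.381
finger_force: 18.0
```

{"method": "move_arm", "body": {"motion": [[0,0,1,0,0,0,0.75],[0,0,2,0,0,0,0.75],[0,0,3,0,0,0,0.75],[0,0,3,0,0,0,0.75]]}}

```text
clock: 13.9
tool_pos: [0.3732, -0.1763, 0.0844]
eef_rot: [-0.066, 0.998, -0.0, 0.0]
contact_force: [-0.1, -0.0, -1.4]
opening: 0.381
finger_force: 18.0
```

{"method": "move_arm", "body": {"motion": [[0,0,0.7,0,0,0,0.75],[0,0,1.4,0,0,0,0.75],[0,0,1.4,0,0,0,0.75]]}}

```text
clock: 14.28
tool_pos: [0.3731, -0.1762, 0.0835]
eef_rot: [-0.066, 0.998, -0.0, 0.0]
contact_force: [-0.5, 0.4, 9.3]
opening: 0.382
finger_force: 18.0
```

Contact at 9 N. Releasing.

{"method": "move_arm", "body": {"motion": [[0,0,-0.7,0,0,0,0.6],[0,0,-0.7,0,0,0,0.5],[0,0,-0.7,0,0,0,0.45],[0,0,-15,0,0,0,0.45],[0,0,-60,0,0,0,0.45]]}}

```text
clock: 14.9
tool_pos: [0.372, -0.1757, 0.1421]
eef_rot: [-0.067, 0.998, 0.001, -0.002]
contact_force: [1.0, -1.7, -0.4]
opening: 0.548
finger_force: 0.0
```

{"method": "move_arm", "body": {"motion": [[0,0,-40,0,0,0,0.5],[0,0,-65,0,0,0,0.5],[0,0,-65,0,0,0,0.5]]}}

```text
clock: 15.28
tool_pos: [0.3738, -0.1767, 0.2089]
eef_rot: [-0.066, 0.998, -0.001, 0.002]
contact_force: [-0.2, -0.3, -0.3]
opening: 0.5
finger_force: 0.0
```

```bash
cat > side.py <<'E'
from h import *
for n in("top","scene"):
    s=snap(n);P=cloud(s);hsv=cv2.cvtColor(s["frame"],cv2.COLOR_RGB2HSV)
    for nm,y0 in(("bush",-.29),("sleeve",-.176)):
        k=(P[...,2]>.1)&(P[...,2]<.125)&(P[...,0]<.44)&(P[...,0]>.33)&(abs(P[...,1]-y0)<.045)
        if k.sum():q=P[k];print(n,nm,k.sum(),np.percentile(q,[3,97],axis=0).round(3).tolist(),"mid",((np.percentile(q,2,axis=0)+np.percentile(q,98,axis=0))/2).round(4))
s=snap("scene");P=cloud(s)
E
python3 side.py
python3 - <<'E'
from h import *
s=snap("scene");hsv=cv2.cvtColor(s["frame"],cv2.COLOR_RGB2HSV);P=cloud(s)
k=(P[...,2]>.067)&(P[...,2]<.085)&(P[...,0]<.475)&(P[...,0]>.35)&(abs(P[...,1]-.06)<.03)
w=P[k][:,:2].astype(np.float32);print(len(w),cv2.minAreaRect(w),np.median(P[k],0))
E
python3 - <<'E'
from h import *
s=snap("top");save(s,"t8.png",(250,195,510,305),3)
c=np.array([.434,.06]);a=np.radians(8);m=c+.017*np.array([np.cos(a),np.sin(a)]);print("barrel",m)
go(m[0],m[1],.2,98)
E
```

```text
top sleeve 2 [[0.36, -0.164, 0.103], [0.362, -0.162, 0.104]] mid [ 0.3608 -0.1632  0.1038]
scene bush 170 [[0.369, -0.306, 0.1], [0.401, -0.274, 0.112]] mid [ 0.3849 -0.29    0.1063]
scene sleeve 163 [[0.352, -0.193, 0.102], [0.385, -0.162, 0.116]] mid [ 0.3689 -0.1777  0.1087]
0 ((0.0, 0.0), (0.0, 0.0), 0.0) [nan nan nan]
barrel [0.45083456 0.06236594]
shift [-109.3  225.8    6.8] turn z -0.4 cur yaw 97.6 tilt [-0.002  0.001 -1.   ]
  return _methods._mean(a, axis=axis, dtype=dtype,
  ret = um.true_divide(
```

View pics/t8.png

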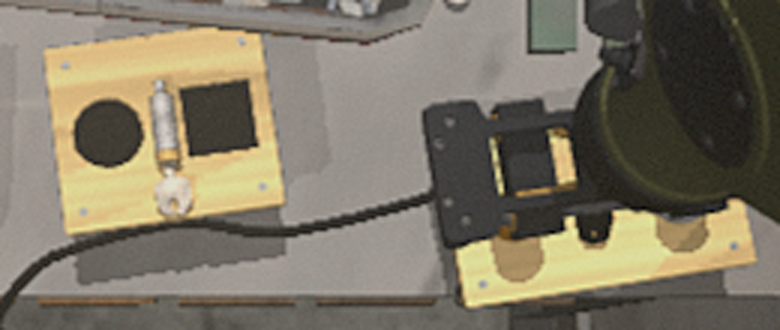

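Pads and core are plainly visible: round pad at crop (109,132), square pad at (221,117), core barrel at (164,125). I'll measure the pads and the core from this view.

Run:
```python
from h import *
s=snap("top");hsv=cv2.cvtColor(s["frame"],cv2.COLOR_RGB2HSV)
g=hsv[...,2]
for n,b,z in(("round",(268,222,302,256),.062),("square",(307,216,342,252),.062)):
    k=np.zeros((480,640),np.uint8);k[b[1]:b[3],b[0]:b[2]]=(g<90)[b[1]:b[3],b[0]:b[2]]
    c=max(cv2.findContours(k,0,1)[0],key=cv2.contourArea);w=np.array([ray(s,*p[0],z)[:2] for p in c],np.float32);print(n,cv2.minAreaRect(w))
S=hsv[...,1]
k=np.zeros((480,640),np.uint8);b=(298,219,315,270);k[b[1]:b[3],b[0]:b[2]]=((S<75)&(g>110))[b[1]:b[3],b[0]:b[2]]
for c in cv2.findContours(k,0,1)[0]:
    if cv2.contourArea(c)>8:w=np.array([ray(s,*p[0],.072)[:2] for p in c],np.float32);print("core",cv2.minAreaRect(w))
for u,v in((158.5,79),(164,125),(169,165),(173.5,217)): print(ray(s,250+u/3,195+v/3,.068))
print(r.get_state()["q"].round(2))
```

```text
round ((0.42726758122444153, 0.09579228609800339), (0.04361623153090477, 0.04471614584326744), 1.1070371866226196)
square ((0.4384714663028717, 0.021705737337470055), (0.04648679867386818, 0.04609029367566109), 8.252829551696777)
core ((0.38873550295829773, 0.05240301415324211), (0.034367885440588, 0.023979371413588524), 0.26749178767204285)
core ((0.43919673562049866, 0.0591021366417408), (0.04901924356818199, 0.015946779400110245), 7.362913131713867)
[0.46361901 0.06156733 0.068     ]
[0.4318329  0.05758492 0.068     ]
[0.40450052 0.05401465 0.068     ]
[0.36938916 0.05076121 0.068     ]
[ 0.75  0.54 -0.64  2.2   0.59  0.58  1.38]
```

Run:
```python
from h import *
go(.4334,.0585,.2,97.5)
```

```text
shift [-91.4 224.2   7. ] turn z 0.1 cur yaw 97.6 tilt [-0.002  0.001 -1.   ]
```

{"method": "move_arm", "body": {"motion": [[-16,40,3,0,0,0,0.5],[-40,98,5,0,0,0,0.5],[-64,155,7,0,0,0,0.5],[-84,205,7,0,0,0,0.5],[-91,224,7,0,0,0,0.5]]}}

```text
clock: 16.2
tool_pos: [0.4342, 0.0622, 0.2004]
eef_rot: [-0.069, 0.998, 0.001, 0.0]
contact_force: [0.9, -1.4, 0.2]
opening: 0.499
finger_force: 0.0
```

{"method": "move_arm", "body": {"motion": [[0,0,0,0,0,0,0.5],[0,0,0,0,0,0,0.5]]}}

```text
clock: 16.45
tool_pos: [0.4329, 0.0564, 0.2003]
eef_rot: [-0.066, 0.998, -0.001, -0.001]
contact_force: [-0.1, -0.4, 0.0]
opening: 0.499
finger_force: 0.0
```

Run:
```python
from h import *
go(.4334,.0585,.065,97.5)
s=snap("scene");save(s,"s9.png",(230,130,380,250),5)
print("barrel", (proj(s,(.4334,.0585,.074))-[230,130])*5)
```

```text
shift [ -1.    2.2 135.3] turn z 0.0 cur yaw 97.5 tilt [-0.002 -0.001 -1.   ]
barrel [379.93477961 424.36794808]
```

View pics/s9.png

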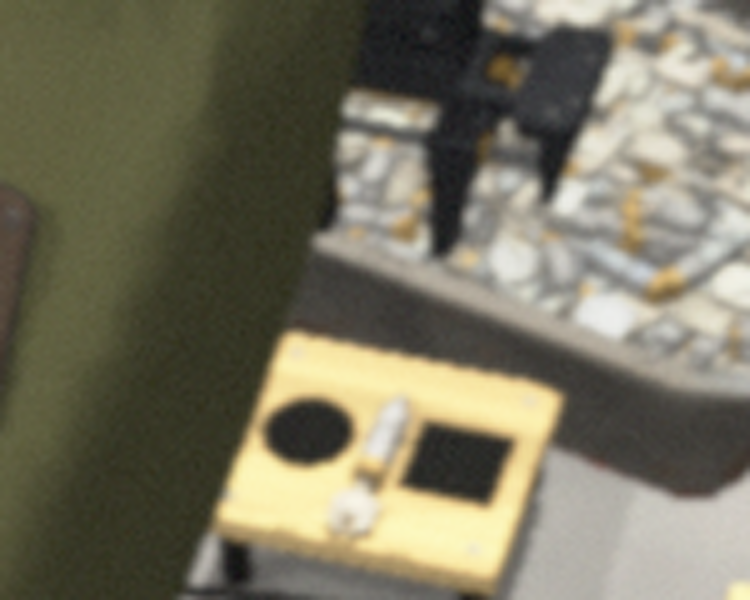

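The projected grasp point (380,424) falls on the barrel. Descending and gripping.

{"method": "move_arm", "body": {"motion": [[0,2,45,0,0,0,0.5],[0,2,90,0,0,0,0.5],[0,2,118,0,0,0,0.5],[0,2,131,0,0,0,0.5],[0,2,135,0,0,0,0.5]]}}

```text
clock: 17.12
tool_pos: [0.4329, 0.0585, 0.0651]
eef_rot: [-0.065, 0.998, -0.001, -0.001]
contact_force: [0.5, -0.3, 0.4]
opening: 0.501
finger_force: 0.0
```

{"method": "move_arm", "body": {"motion": [[0,0,0,0,0,0,0.5],[0,0,0,0,0,0,0.6]]}}

```text
clock: 17.38
tool_pos: [0.4338, 0.0596, 0.0664]
eef_rot: [-0.066, 0.998, 0.0, 0.001]
contact_force: [-0.1, 0.4, 0.9]
opening: 0.415
finger_force: 0.0
```

{"method": "move_arm", "body": {"motion": [[0,0,1,0,0,0,0.7],[0,0,1.5,0,0,0,0.8],[0,0,1.5,0,0,0,0.95],[0,0,1.5,0,0,0,0.95],[0,0,1.5,0,0,0,0.95]], "newtons": 30}}

```text
clock: 18.0
tool_pos: [0.4335, 0.0598, 0.0644]
eef_rot: [-0.066, 0.998, -0.0, 0.0]
contact_force: [0.4, -0.0, 3.4]
opening: 0.181
finger_force: 30.0
```

{"method": "move_arm", "body": {"motion": [[0,0,0,0,0,0,0.95],[0,0,-5,0,0,0,0.95],[0,0,-30,0,0,0,0.95],[0,0,-70,0,0,0,0.95],[0,0,-90,0,0,0,0.95]]}}

```text
clock: 18.62
tool_pos: [0.4334, 0.06, 0.156]
eef_rot: [-0.066, 0.998, 0.0, 0.0]
contact_force: [0.7, -0.3, -2.7]
opening: 0.181
finger_force: 30.0
```

{"method": "move_arm", "body": {"motion": [[0,0,-15,0,0,0,0.95],[0,0,-15,0,0,0,0.95]]}}

```text
clock: 18.88
tool_pos: [0.4337, 0.0599, 0.1701]
eef_rot: [-0.066, 0.998, 0.0, 0.001]
contact_force: [0.2, 0.7, -0.9]
opening: 0.183
finger_force: 30.0
```

Run:
```python
from h import *
s=snap("scene");save(s,"s10.png",(230,110,380,230),5)
# cradle from pins+strip
p=np.array([[.43203916,.32824991],[.4310277,.28155674],[.35137526,.32935683],[.35035571,.28388164]]);print("pins mid",p.mean(0))
c=p.mean(0)
go(.41,.31,.18,88.7)
```

```text
pins mid [0.39119946 0.30576128]
shift [ -9.8 251.2 -10.5] turn z 8.9 cur yaw 97.6 tilt [ 0.  0. -1.]
```

View pics/s10.png

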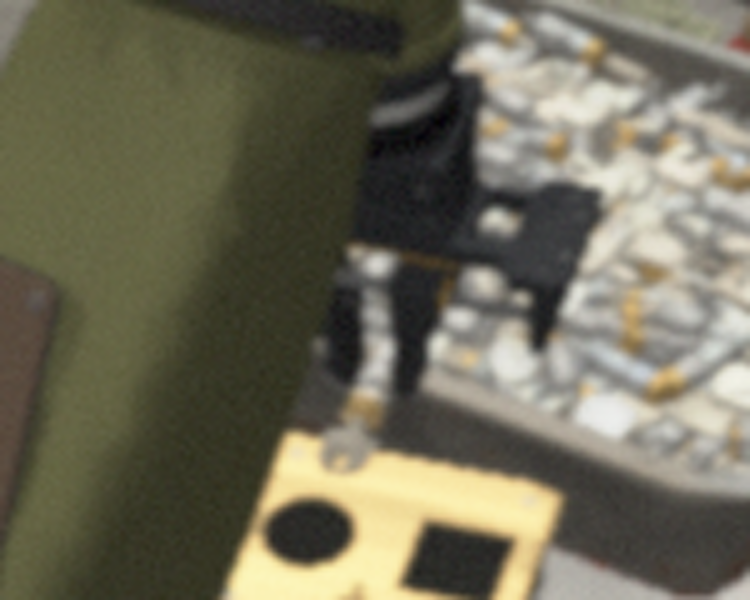

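The core is held level at crop (370,380). Next I'll refine the cradle from numbers alone.

Run:
```python
from h import *
s=snap("top");g=s["frame"].mean(2)
for v in range(231,284,6): print(v,g[v,164:200].astype(int).tolist())
k=np.zeros((480,640),np.uint8);k[225:295,160:202]=(g<65)[225:295,160:202]
c=max(cv2.findContours(k,0,1)[0],key=cv2.contourArea);w=np.array([ray(s,*p[0],.0605)[:2] for p in c],np.float32);print(cv2.minAreaRect(w))
```

```text
231 [237, 238, 237, 236, 237, 238, 236, 239, 241, 241, 242, 243, 243, 242, 243, 242, 242, 243, 242, 242, 242, 242, 242, 242, 241, 241, 242, 241, 240, 238, 238, 239, 237, 237, 238, 238]
237 [225, 225, 224, 224, 223, 214, 168, 105, 97, 92, 84, 88, 91, 88, 93, 90, 89, 92, 88, 92, 91, 93, 91, 93, 89, 91, 86, 181, 238, 188, 108, 169, 215, 222, 221, 219]
243 [231, 234, 231, 232, 231, 231, 232, 238, 213, 67, 88, 93, 93, 91, 89, 92, 90, 89, 94, 92, 94, 94, 93, 92, 94, 90, 87, 96, 214, 236, 232, 231, 228, 228, 228, 227]
249 [219, 218, 217, 221, 223, 226, 233, 216, 105, 81, 91, 89, 91, 90, 95, 94, 92, 90, 91, 93, 92, 91, 95, 92, 90, 88, 78, 170, 229, 233, 229, 228, 228, 229, 229, 229]
255 [227, 227, 228, 227, 227, 228, 234, 205, 70, 83, 87, 91, 90, 91, 89, 91, 90, 90, 91, 93, 91, 91, 96, 92, 92, 89, 86, 220, 241, 236, 235, 235, 235, 234, 235, 234]
261 [237, 237, 238, 238, 239, 243, 226, 104, 81, 87, 88, 89, 88, 91, 89, 88, 91, 91, 89, 87, 91, 92, 87, 92, 89, 74, 167, 234, 240, 239, 237, 236, 236, 236, 235, 235]
267 [239, 239, 240, 239, 241, 239, 198, 69, 87, 84, 89, 86, 86, 85, 92, 89, 87, 90, 90, 94, 90, 92, 90, 90, 85, 67, 219, 241, 237, 236, 235, 235, 235, 234, 235, 235]
273 [236, 238, 238, 240, 242, 226, 105, 75, 87, 86, 86, 86, 86, 89, 87, 92, 84, 93, 90, 90, 86, 87, 93, 84, 74, 125, 224, 240, 232, 225, 226, 230, 236, 238, 238, 239]
279 [232, 235, 215, 170, 171, 123, 70, 78, 82, 82, 84, 83, 84, 85, 78, 80, 86, 80, 85, 83, 82, 83, 85, 80, 57, 220, 229, 175, 209, 234, 236, 234, 234, 235, 235, 234]
((0.34489160776138306, 0.3246888220310211), (0.003990472294390202, 1.4920942703611217e-08), 89.9619140625)
```

Run:
```python
from h import *
s=snap("top");g=s["frame"].mean(2)
L=[]
for v in range(234,282):
    p=(g[v,164:193]<150);u=np.flatnonzero(p)
    if 15<len(u)<23:
        a=164+u[0]-(150-g[v,164+u[0]])/(g[v,164+u[0]-1]-g[v,164+u[0]]+1e-6)
        b=164+u[-1]+(150-g[v,164+u[-1]])/(g[v,165+u[-1]]-g[v,164+u[-1]]+1e-6)
        L.append((*ray(s,a,v,.06)[:2],*ray(s,b,v,.06)[:2]))
L=np.array(L);m=(L[:,:2]+L[:,2:])/2;print("width",np.median(L[:,1]-L[:,3]))
f=np.polyfit(m[:,0],m[:,1],1);print("centre line y=",f,"at .392:",np.polyval(f,.392),"deg",np.degrees(np.arctan(f[0])))
for u in(176,181,186):
    c=g[220:296,u];d=np.flatnonzero(c<150)+220;print(ray(s,u,d[0]-.5,.06)[:2],ray(s,u,d[-1]+.5,.06)[:2])
```

```text
width 0.038805657726211806
centre line y= [-0.01530664  0.31432387] at .392: 0.3083236652610858 deg -0.8769375834279801
[0.44194787 0.32044874] [0.31403619 0.31310759]
[0.44195154 0.31027814] [0.31402636 0.30318168]
[0.44195521 0.30010535] [0.31401653 0.29325368]
```

{"method": "move_arm", "body": {"motion": [[0,40,0,0,0,1,0.95],[-2,98,0,0,0,3,0.95],[-4,155,0,0,0,5,0.95],[-7,210,0,0,0,7,0.95],[-8,240,0,0,0,8.6,0.95]]}}

```text
clock: 19.65
tool_pos: [0.4083, 0.3025, 0.1686]
eef_rot: [0.007, 1.0, 0.001, -0.001]
contact_force: [0.0, -1.1, -1.0]
opening: 0.178
finger_force: 30.0
```

{"method": "move_arm", "body": {"motion": [[0,6,0,0,0,0,0.95],[0,6,0,0,0,0,0.95],[0,6,0,0,0,0,0.95]]}}

```text
clock: 20.02
tool_pos: [0.4101, 0.3025, 0.1689]
eef_rot: [0.01, 1.0, -0.001, -0.0]
contact_force: [-0.0, 0.2, -1.7]
opening: 0.182
finger_force: 30.0
```

Run:
```python
from h import *
go(.409,.3068,.066,89);print(r.get_state()["q"].round(2))
```

```text
shift [  1.1   4.5 102.9] turn z -0.1 cur yaw 88.9 tilt [-0.001 -0.002 -1.   ]
[-0.43  0.68 -0.48  1.97  0.53  0.62  0.29]
```

{"method": "move_arm", "body": {"motion": [[1,4.5,30,0,0,0,0.95],[1,4.5,60,0,0,0,0.95],[1,4.5,85,0,0,0,0.95],[1,4.5,97,0,0,0,0.95],[1,4.5,101,0,0,0,0.95]]}}

```text
clock: 20.65
tool_pos: [0.409, 0.3086, 0.068]
eef_rot: [0.009, 1.0, -0.0, -0.0]
contact_force: [0.6, -0.3, -0.9]
opening: 0.179
finger_force: 30.0
```

{"method": "move_arm", "body": {"motion": [[0,0,0.5,0,0,0,0.95],[0,0,1,0,0,0,0.95],[0,0,1,0,0,0,0.95]]}}

```text
clock: 21.02
tool_pos: [0.4091, 0.3096, 0.0678]
eef_rot: [0.009, 1.0, 0.0, 0.0]
contact_force: [0.3, 0.5, -0.3]
opening: 0.176
finger_force: 30.0
```

Run:
```python
from h import *
go(.409,.3068,.0645,89)
```

```text
shift [ 0.  -2.8  3.3] turn z -0.0 cur yaw 89.0 tilt [ 0.001  0.001 -1.   ]
```

{"method": "move_arm", "body": {"motion": [[0,-1,0.5,0,0,0,0.95],[0,-2,1,0,0,0,0.95],[0,-2,1.8,0,0,0,0.95],[0,-2,2.2,0,0,0,0.95],[0,-2,2.2,0,0,0,0.95]]}}

```text
clock: 21.65
tool_pos: [0.4087, 0.3074, 0.0651]
eef_rot: [0.009, 1.0, 0.0, -0.0]
contact_force: [0.3, -0.1, -1.9]
opening: 0.174
finger_force: 30.0
```

{"method": "move_arm", "body": {"motion": [[0,0,0.5,0,0,0,0.95],[0,0,1.0,0,0,0,0.95],[0,0,1.0,0,0,0,0.95]]}}

```text
clock: 22.02
tool_pos: [0.4088, 0.3075, 0.0645]
eef_rot: [0.009, 1.0, 0.0, 0.0]
contact_force: [-0.2, -1.2, 3.6]
opening: 0.179
finger_force: 30.0
```

{"method": "move_arm", "body": {"motion": [[0,0,0,0,0,0,0.78],[0,0,-0.5,0,0,0,0.7],[0,0,-0.5,0,0,0,0.6],[0,0,-10,0,0,0,0.6],[0,0,-50,0,0,0,0.6]]}}

```text
clock: 22.65
tool_pos: [0.4078, 0.3065, 0.1137]
eef_rot: [0.008, 1.0, -0.001, -0.001]
contact_force: [0.3, -0.1, 1.1]
opening: 0.402
finger_force: 0.0
```

{"method": "move_arm", "body": {"motion": [[0,0,-60,0,0,0,0.45],[0,0,-100,0,0,0,0.45],[0,0,-100,0,0,0,0.45]]}}

```text
clock: 23.02
tool_pos: [0.4101, 0.3088, 0.2174]
eef_rot: [0.009, 1.0, 0.002, 0.003]
contact_force: [-1.1, 0.9, 0.6]
opening: 0.549
finger_force: 0.0
```

Run:
```python
from h import *
go(.369,-.177,.22,98)
for n in("top","scene"):
    s=snap(n);P=cloud(s)
    k=(P[...,2]>.0655)&(P[...,2]<.09)&(P[...,0]<.47)&(P[...,0]>.32)&(abs(P[...,1]-.307)<.017)
    print(n,k.sum()); 
    if k.sum()>5: print(cv2.minAreaRect(P[k][:,:2].astype(np.float32)),P[k][:,2].max())
```

```text
shift [  32.2 -486.4   -5.1] turn z -9.0 cur yaw 89.0 tilt [ 0.005  0.005 -1.   ]
top 0
scene 0
```

Run:
```python
from h import *
s=snap("top");P=cloud(s);Z=P[...,2]
for nm,y0,z,zt in(("bush",-.29,.112,.1),("sleeve",-.176,.117,.105)):
    k=((Z>zt)&(Z<.13)&(P[...,0]<.43)&(P[...,0]>.33)&(abs(P[...,1]-y0)<.045)).astype(np.uint8)
    cs=cv2.findContours(k,0,1)[0]
    if cs:
        c=max(cs,key=cv2.contourArea);w=np.array([ray(s,*p[0],z)[:2] for p in c],np.float32);print(nm,k.sum(),cv2.minAreaRect(w),cv2.minEnclosingCircle(w))
k=(Z>.04)&(Z<.08)
print("visible frac store/side",k[210:270,265:345].mean(),k[230:296,397:500].mean())
```

```text
bush 190 ((0.3877555727958679, -0.2862866222858429), (0.03458523377776146, 0.03525054082274437), 86.69850158691406) ((0.38713008165359497, -0.2861018180847168), 0.019066007807850838)
sleeve 129 ((0.37079066038131714, -0.17499524354934692), (0.034335941076278687, 0.03246677666902542), 89.9720458984375) ((0.37076035141944885, -0.1741059571504593), 0.0181281715631485)
visible frac store/side 0.8058333333333333 0.7250661959399823
```

{"method": "move_arm", "body": {"motion": [[3,-45,0,0,0,-2,0.43],[8,-105,0,0,0,-4,0.43],[12,-165,0,0,0,-6,0.43],[16,-225,0,0,0,-8,0.43],[20,-285,0,0,0,-9,0.43]]}}

```text
clock: 23.8
tool_pos: [0.3825, 0.0208, 0.213]
eef_rot: [-0.07, 0.998, 0.0, -0.001]
contact_force: [1.3, -0.9, -0.2]
opening: 0.564
finger_force: 0.0
```

{"method": "move_arm", "body": {"motion": [[0,-20,0,0,0,0,0.43],[0,-20,0,0,0,0,0.43]]}}

```text
clock: 24.05
tool_pos: [0.3857, 0.0014, 0.2131]
eef_rot: [-0.068, 0.998, -0.0, -0.001]
contact_force: [0.0, 0.3, 1.2]
opening: 0.571
finger_force: 0.0
```

Run:
```python
from h import *
go(.3712,-.1763,.2,98)
```

```text
shift [  38.3 -174.2   13.2] turn z -0.2 cur yaw 97.8 tilt [-0.003 -0.    -1.   ]
```

{"method": "move_arm", "body": {"motion": [[10,-45,4,0,0,0,0.43],[23,-105,8,0,0,0,0.43],[33,-150,12,0,0,0,0.43],[38,-174,13,0,0,0,0.43],[38,-174,13,0,0,0,0.43]]}}

```text
clock: 24.68
tool_pos: [0.3733, -0.1745, 0.2004]
eef_rot: [-0.069, 0.998, 0.001, -0.0]
contact_force: [-0.7, 1.6, -0.5]
opening: 0.574
finger_force: 0.0
```

{"method": "move_arm", "body": {"motion": [[0,0,0,0,0,0,0.43],[0,0,0,0,0,0,0.43]]}}

```text
clock: 24.92
tool_pos: [0.3737, -0.1728, 0.2012]
eef_rot: [-0.071, 0.997, 0.0, 0.0]
contact_force: [0.1, -0.1, -0.3]
opening: 0.564
finger_force: 0.0
```

Run:
```python
from h import *
go(.3712,-.1763,.0835,98)
s=snap("top");P=cloud(s);Z=P[...,2];m=(Z>.0655)&(Z<.09)&(P[...,0]<.47)&(P[...,0]>.32)&(abs(P[...,1]-.307)<.034)
print(m.sum())
hsv=cv2.cvtColor(s["frame"],cv2.COLOR_RGB2HSV);g=hsv[...,2]
k=np.zeros((480,640),np.uint8);k[225:290,160:202]=((Z>.063)&(g>120))[225:290,160:202]
for c in cv2.findContours(k,0,1)[0]:
    w=np.array([ray(s,*p[0],.07)[:2] for p in c],np.float32);print(len(c),cv2.minAreaRect(w))
```

```text
shift [  3.   -3.2 117.7] turn z 0.2 cur yaw 98.2 tilt [ 0.     0.001 -1.   ]
339
1 ((0.3420126438140869, 0.273875892162323), (0.0, 0.0), 0.0)
1 ((0.3420572578907013, 0.33900463581085205), (0.0, 0.0), 0.0)
1 ((0.3479618728160858, 0.2702193856239319), (0.0, 0.0), 0.0)
7 ((0.3519473969936371, 0.2862451374530792), (0.004191312938928604, 0.003952616825699806), 2.977933883666992)
7 ((0.35396313667297363, 0.3328327536582947), (0.00593119952827692, 0.003979059401899576), 89.96934509277344)
1 ((0.3599061965942383, 0.2688266336917877), (0.0, 0.0), 0.0)
1 ((0.35991403460502625, 0.28468057513237), (0.0, 0.0), 0.0)
1 ((0.3639254570007324, 0.3245302140712738), (0.0, 0.0), 0.0)
1 ((0.37794801592826843, 0.3333129286766052), (0.0, 0.0), 0.0)
1 ((0.3839799761772156, 0.3356707692146301), (0.0, 0.0), 0.0)
1 ((0.3900233209133148, 0.3240968585014343), (0.0, 0.0), 0.0)
1 ((0.3940645158290863, 0.3442607820034027), (0.0, 0.0), 0.0)
1 ((0.40215569734573364, 0.26889628171920776), (0.0, 0.0), 0.0)
1 ((0.4021562933921814, 0.2828826308250427), (0.0, 0.0), 0.0)
1 ((0.4082464277744293, 0.3411612808704376), (0.0, 0
[... 267 characters left out ...]
.004013802856206894), 2.911851406097412)
7 ((0.43424540758132935, 0.3302704393863678), (0.004435229115188122, 0.0055723637342453), 47.42146682739258)
1 ((0.4368659257888794, 0.2786279320716858), (0.0, 0.0), 0.0)
106 ((0.39328905940055847, 0.30729591846466064), (0.09107039868831635, 0.02178727649152279), 3.087440013885498)
1 ((0.4409754276275635, 0.29090970754623413), (0.0, 0.0), 0.0)
1 ((0.4409656822681427, 0.31706300377845764), (0.0, 0.0), 0.0)
1 ((0.44921618700027466, 0.3034333288669586), (0.0, 0.0), 0.0)
1 ((0.4533393681049347, 0.32180503010749817), (0.0, 0.0), 0.0)
1 ((0.45542246103286743, 0.2936846613883972), (0.0, 0.0), 0.0)
1 ((0.4554182291030884, 0.3017551600933075), (0.0, 0.0), 0.0)
```

The core lies at (0.393, 0.307), and the midpoint of the pins measures (0.393, 0.308), so it is placed well. Now the sleeve.

{"method": "move_arm", "body": {"motion": [[3,-3.2,35,0,0,0,0.43],[3,-3.2,70,0,0,0,0.43],[3,-3.2,98,0,0,0,0.43],[3,-3.2,111,0,0,0,0.43],[3,-3.2,116,0,0,0,0.43]]}}

```text
clock: 25.6
tool_pos: [0.3708, -0.1772, 0.0846]
eef_rot: [-0.071, 0.997, 0.0, -0.0]
contact_force: [0.5, 0.1, 0.3]
opening: 0.566
finger_force: 0.0
```

{"method": "move_arm", "body": {"motion": [[0,0,0,0,0,0,0.43],[0,0,0,0,0,0,0.52],[0,0,0,0,0,0,0.75],[0,0,0,0,0,0,0.75],[0,0,0,0,0,0,0.75]], "newtons": 18}}

```text
clock: 26.22
tool_pos: [0.3709, -0.1783, 0.0854]
eef_rot: [-0.07, 0.998, -0.0, 0.001]
contact_force: [-0.3, 1.6, 5.8]
opening: 0.38
finger_force: 18.0
```

{"method": "move_arm", "body": {"motion": [[0,0,-10,0,0,0,0.75],[0,0,-40,0,0,0,0.75],[0,0,-80,0,0,0,0.75],[0,0,-105,0,0,0,0.75],[0,0,-110,0,0,0,0.75]]}}

```text
clock: 26.85
tool_pos: [0.3709, -0.1787, 0.196]
eef_rot: [-0.069, 0.998, -0.0, 0.001]
contact_force: [-0.4, 0.5, -1.4]
opening: 0.381
finger_force: 18.0
```

Run:
```python
from h import *
go(.4283,.0968,.195,98)
```

```text
shift [-94.8 265.    0.9] turn z -0.1 cur yaw 97.9 tilt [ 0.002 -0.001 -1.   ]
```

{"method": "move_arm", "body": {"motion": [[-14,40,0,0,0,0,0.75],[-35,98,0,0,0,0,0.75],[-56,155,0,0,0,0,0.75],[-77,215,0,0,0,0,0.75],[-92,255,0,0,0,0,0.75]]}}

```text
clock: 27.48
tool_pos: [0.426, 0.0899, 0.1941]
eef_rot: [-0.071, 0.997, 0.0, -0.001]
contact_force: [0.3, -0.2, -1.3]
opening: 0.381
finger_force: 18.0
```

{"method": "move_arm", "body": {"motion": [[-3,10,0,0,0,0,0.75],[-3,10,0,0,0,0,0.75],[-3,10,0,0,0,0,0.75]]}}

```text
clock: 27.85
tool_pos: [0.4271, 0.0952, 0.1945]
eef_rot: [-0.069, 0.998, -0.001, -0.001]
contact_force: [0.4, 0.1, -1.4]
opening: 0.38
finger_force: 18.0
```

Run:
```python
from h import *
go(.428,.097,.09,98)
s=snap("scene");P=cloud(s);hsv=cv2.cvtColor(s["frame"],cv2.COLOR_RGB2HSV)
k=(P[...,2]>.055)&(P[...,2]<.068)&(hsv[...,2]<80)&(abs(P[...,0]-.43)<.05)
for y0 in(.097,.022):
    q=P[k&(abs(P[...,1]-y0)<.035)];
    if len(q)>9: print(y0,len(q),((np.percentile(q,2,axis=0)+np.percentile(q,98,axis=0))/2).round(4),np.ptp(q,axis=0).round(3))
```

```text
shift [ -1.4   1.8 104.5] turn z -0.1 cur yaw 97.9 tilt [-0.002 -0.002 -1.   ]
0.097 144 [0.4269 0.0959 0.0608] [0.038 0.037 0.01 ]
0.022 201 [0.4376 0.0209 0.0612] [0.045 0.045 0.01 ]
```

{"method": "move_arm", "body": {"motion": [[-1,1.5,30,0,0,0,0.75],[-1,1.5,65,0,0,0,0.75],[-1,1.5,90,0,0,0,0.75],[-1,1.5,101,0,0,0,0.75],[-1,1.5,104,0,0,0,0.75]]}}

```text
clock: 28.52
tool_pos: [0.4283, 0.0977, 0.0906]
eef_rot: [-0.069, 0.998, -0.001, -0.001]
contact_force: [-0.1, 0.3, -2.0]
opening: 0.377
finger_force: 18.0
```

{"method": "move_arm", "body": {"motion": [[0,0,0.5,0,0,0,0.75],[0,0,1,0,0,0,0.75],[0,0,1,0,0,0,0.75]]}}

```text
clock: 28.9
tool_pos: [0.4289, 0.099, 0.0905]
eef_rot: [-0.069, 0.998, 0.0, 0.0]
contact_force: [0.1, 0.8, -1.3]
opening: 0.381
finger_force: 18.0
```

Run:
```python
from h import *
go(.428,.0967,.0874,98)
```

```text
shift [ 1.2 -2.1  3.1] turn z -0.0 cur yaw 98.0 tilt [ 0.001  0.    -1.   ]
```

{"method": "move_arm", "body": {"motion": [[1,-1,0.8,0,0,0,0.75],[1,-2,1.6,0,0,0,0.75],[1,-2,2.4,0,0,0,0.75],[1,-2,2.6,0,0,0,0.75],[1,-2,2.6,0,0,0,0.75]]}}

```text
clock: 29.52
tool_pos: [0.4279, 0.0968, 0.0876]
eef_rot: [-0.07, 0.998, -0.0, 0.0]
contact_force: [-0.9, -0.9, 0.5]
opening: 0.381
finger_force: 18.0
```

{"method": "move_arm", "body": {"motion": [[0,0,0,0,0,0,0.6],[0,0,0,0,0,0,0.5],[0,0,0,0,0,0,0.45],[0,0,-15,0,0,0,0.45],[0,0,-60,0,0,0,0.45]]}}

```text
clock: 30.15
tool_pos: [0.4268, 0.0967, 0.147]
eef_rot: [-0.07, 0.998, -0.001, -0.002]
contact_force: [0.3, -0.7, -0.2]
opening: 0.55
finger_force: 0.0
```

{"method": "move_arm", "body": {"motion": [[0,0,-40,0,0,0,0.43],[0,0,-65,0,0,0,0.43],[0,0,-65,0,0,0,0.43]]}}

```text
clock: 30.52
tool_pos: [0.4288, 0.0971, 0.2138]
eef_rot: [-0.069, 0.998, 0.0, 0.002]
contact_force: [0.6, -0.4, 0.2]
opening: 0.568
finger_force: 0.0
```

Run:
```python
from h import *
go(.388,-.288,.21,98)
```

```text
shift [  93.7 -375.8    3.2] turn z -0.1 cur yaw 97.9 tilt [ 0.004  0.001 -1.   ]
```

{"method": "move_arm", "body": {"motion": [[11,-45,3,0,0,0,0.43],[26,-105,3,0,0,0,0.43],[41,-165,3,0,0,0,0.43],[56,-225,3,0,0,0,0.43],[71,-285,3,0,0,0,0.43]]}}

```text
clock: 31.15
tool_pos: [0.3963, -0.197, 0.2084]
eef_rot: [-0.07, 0.998, 0.0, -0.001]
contact_force: [0.8, -0.1, 0.2]
opening: 0.568
finger_force: 0.0
```

{"method": "move_arm", "body": {"motion": [[13,-50,0,0,0,0,0.43],[23,-85,0,0,0,0,0.43],[23,-90,0,0,0,0,0.43],[23,-90,0,0,0,0,0.43]]}}

```text
clock: 31.65
tool_pos: [0.3869, -0.2865, 0.2087]
eef_rot: [-0.07, 0.998, 0.001, -0.0]
contact_force: [0.7, -0.1, -0.4]
opening: 0.571
finger_force: 0.0
```

Run:
```python
from h import *
go(.3885,-.289,.081,98)
s=snap("top");P=cloud(s);Z=P[...,2]
k=((Z>.105)&(Z<.13)&(abs(P[...,0]-.43)<.035)&(abs(P[...,1]-.097)<.035)).astype(np.uint8)
cs=cv2.findContours(k,0,1)[0]
if cs:
    c=max(cs,key=cv2.contourArea);w=np.array([ray(s,*p[0],.117)[:2] for p in c],np.float32);print("sleeve",cv2.minAreaRect(w))
```

```text
shift [ -1.3  -2.9 127.7] turn z 0.0 cur yaw 98.0 tilt [-0.001  0.002 -1.   ]
sleeve ((0.4279036223888397, 0.09634799510240555), (0.034952759742736816, 0.033274345099925995), 27.127742767333984)
```

The sleeve is centred on the round pad to within 1 mm. Now the bush.

{"method": "move_arm", "body": {"motion": [[-1,-2,40,0,0,0,0.43],[-1,-2,80,0,0,0,0.43],[-1,-2,108,0,0,0,0.43],[-1,-2,121,0,0,0,0.43],[-1,-2,126,0,0,0,0.43]]}}

```text
clock: 32.33
tool_pos: [0.3887, -0.2883, 0.0833]
eef_rot: [-0.071, 0.997, 0.0, 0.0]
contact_force: [-0.2, -0.5, 0.4]
opening: 0.569
finger_force: 0.0
```

{"method": "move_arm", "body": {"motion": [[0,0,0,0,0,0,0.43],[0,0,0,0,0,0,0.52],[0,0,0,0,0,0,0.7],[0,0,0,0,0,0,0.7],[0,0,0,0,0,0,0.7]], "newtons": 25}}

```text
clock: 32.95
tool_pos: [0.3887, -0.2895, 0.0841]
eef_rot: [-0.07, 0.998, -0.0, 0.001]
contact_force: [-0.7, 0.2, 6.4]
opening: 0.432
finger_force: 25.2
```

{"method": "move_arm", "body": {"motion": [[0,0,-10,0,0,0,0.7],[0,0,-40,0,0,0,0.7],[0,0,-80,0,0,0,0.7],[0,0,-115,0,0,0,0.7],[0,0,-120,0,0,0,0.7]]}}

```text
clock: 33.58
tool_pos: [0.389, -0.2899, 0.2055]
eef_rot: [-0.069, 0.998, -0.001, 0.002]
contact_force: [-0.1, 0.4, -1.2]
opening: 0.438
finger_force: 24.9
```

Run:
```python
from h import *
go(.4388,.0219,.2,98)
```

```text
shift [-92.5 301.9   5.1] turn z -0.0 cur yaw 98.0 tilt [ 0.003 -0.002 -1.   ]
```

{"method": "move_arm", "body": {"motion": [[-12,40,0,0,0,0,0.7],[-30,98,0,0,0,0,0.7],[-48,157,0,0,0,0,0.7],[-67,218,0,0,0,0,0.7],[-83,270,2,0,0,0,0.7]]}}

```text
clock: 34.2
tool_pos: [0.4324, -0.0085, 0.2008]
eef_rot: [-0.07, 0.998, 0.0, -0.001]
contact_force: [0.6, -0.3, -2.2]
opening: 0.434
finger_force: 24.9
```

{"method": "move_arm", "body": {"motion": [[-6,18,3,0,0,0,0.7],[-10,32,3,0,0,0,0.7],[-10,32,3,0,0,0,0.7],[-10,32,3,0,0,0,0.7]]}}

```text
clock: 34.7
tool_pos: [0.4379, 0.0211, 0.1982]
eef_rot: [-0.069, 0.998, -0.001, -0.001]
contact_force: [-0.2, -0.3, -1.1]
opening: 0.435
finger_force: 24.9
```

Run:
```python
from h import *
go(.4392,.0219,.09,98)
```

```text
shift [ -1.6   0.7 108.2] turn z -0.1 cur yaw 97.9 tilt [-0.001 -0.001 -1.   ]
```

{"method": "move_arm", "body": {"motion": [[-1,0,30,0,0,0,0.7],[-1,0,65,0,0,0,0.7],[-1,0,92,0,0,0,0.7],[-1,0,104,0,0,0,0.7],[-1,0,107,0,0,0,0.7]]}}

```text
clock: 35.33
tool_pos: [0.4389, 0.0215, 0.0909]
eef_rot: [-0.069, 0.998, -0.0, -0.001]
contact_force: [-0.0, -0.3, -1.9]
opening: 0.432
finger_force: 24.9
```

{"method": "move_arm", "body": {"motion": [[0,0,0.5,0,0,0,0.7],[0,0,1,0,0,0,0.7],[0,0,1,0,0,0,0.7]]}}

```text
clock: 35.7
tool_pos: [0.4396, 0.0227, 0.0909]
eef_rot: [-0.069, 0.998, 0.0, 0.0]
contact_force: [0.1, 0.7, -1.0]
opening: 0.434
finger_force: 24.9
```

Run:
```python
from h import *
go(.4392,.0219,.0861,98)
```

```text
shift [ 0.5 -0.7  4.8] turn z -0.0 cur yaw 98.0 tilt [ 0.001  0.    -1.   ]
```

{"method": "move_arm", "body": {"motion": [[0.5,-0.7,1,0,0,0,0.7],[0.5,-0.7,2,0,0,0,0.7],[0.5,-0.7,3,0,0,0,0.7],[0.5,-0.7,3.8,0,0,0,0.7],[0.5,-0.7,3.8,0,0,0,0.7]]}}

```text
clock: 36.33
tool_pos: [0.4389, 0.0221, 0.0866]
eef_rot: [-0.07, 0.998, 0.0, -0.0]
contact_force: [-0.3, -0.0, -1.9]
opening: 0.431
finger_force: 24.9
```

{"method": "move_arm", "body": {"motion": [[0,0,0,0,0,0,0.7],[0,0,0.3,0,0,0,0.7]]}}

```text
clock: 36.58
tool_pos: [0.4389, 0.022, 0.0864]
eef_rot: [-0.07, 0.998, 0.0, 0.0]
contact_force: [-0.1, -0.6, -1.5]
opening: 0.431
finger_force: 24.9
```

{"method": "move_arm", "body": {"motion": [[0,0,0.5,0,0,0,0.7],[0,0,1,0,0,0,0.7],[0,0,1,0,0,0,0.7]]}}

```text
clock: 36.95
tool_pos: [0.439, 0.0221, 0.0861]
eef_rot: [-0.07, 0.998, -0.0, 0.0]
contact_force: [-1.5, -0.2, 8.6]
opening: 0.433
finger_force: 25.3
```

Contact. Releasing, then rising and backing off towards the side for a last look.

{"method": "move_arm", "body": {"motion": [[0,0,-0.6,0,0,0,0.53],[0,0,-0.6,0,0,0,0.46],[0,0,-0.6,0,0,0,0.43],[0,0,-15,0,0,0,0.43],[0,0,-60,0,0,0,0.43]]}}

```text
clock: 37.58
tool_pos: [0.4377, 0.0219, 0.1448]
eef_rot: [-0.07, 0.998, -0.0, -0.002]
contact_force: [1.2, 0.0, 0.4]
opening: 0.567
finger_force: 0.0
```

{"method": "move_arm", "body": {"motion": [[0,0,-60,0,0,0,0.43],[0,0,-90,0,0,0,0.43],[0,0,-90,0,0,0,0.43]]}}

```text
clock: 37.95
tool_pos: [0.4401, 0.0221, 0.237]
eef_rot: [-0.069, 0.998, 0.0, 0.002]
contact_force: [-1.0, -0.5, -0.2]
opening: 0.569
finger_force: 0.0
```

{"method": "move_arm", "body": {"motion": [[12,-45,0,0,0,0,0.43],[28,-105,0,0,0,0,0.43],[45,-165,0,0,0,0,0.43],[56,-205,0,0,0,0,0.43],[60,-220,0,0,0,0,0.43]]}}

```text
clock: 38.58
tool_pos: [0.4084, -0.2066, 0.2337]
eef_rot: [-0.067, 0.998, 0.0, -0.002]
contact_force: [0.1, 1.1, -0.3]
opening: 0.569
finger_force: 0.0
```

{"method": "move_arm", "body": {"motion": [[0,0,0,0,0,0,0.43],[0,0,0,0,0,0,0.43]]}}

```text
clock: 38.83
tool_pos: [0.4106, -0.2021, 0.2353]
eef_rot: [-0.071, 0.997, 0.001, 0.0]
contact_force: [0.6, 0.2, -0.1]
opening: 0.57
finger_force: 0.0
```

Run:
```python
from h import *
s=snap("top");P=cloud(s);Z=P[...,2];save(s,"t11.png",(150,195,350,305),4)
for n,x,y,z in(("sleeve",.43,.097,.117),("bush",.4386,.022,.112)):
    k=((Z>z-.012)&(Z<.13)&(abs(P[...,0]-x)<.035)&(abs(P[...,1]-y)<.035)).astype(np.uint8)
    c=max(cv2.findContours(k,0,1)[0],key=cv2.contourArea);w=np.array([ray(s,*p[0],z)[:2] for p in c],np.float32);print(n,cv2.minAreaRect(w))
```

```text
sleeve ((0.4279036223888397, 0.09634799510240555), (0.034952759742736816, 0.033274345099925995), 27.127742767333984)
bush ((0.43853962421417236, 0.022225087508559227), (0.035451941192150116, 0.03473001345992088), 0.013771512545645237)
```

View pics/t11.png

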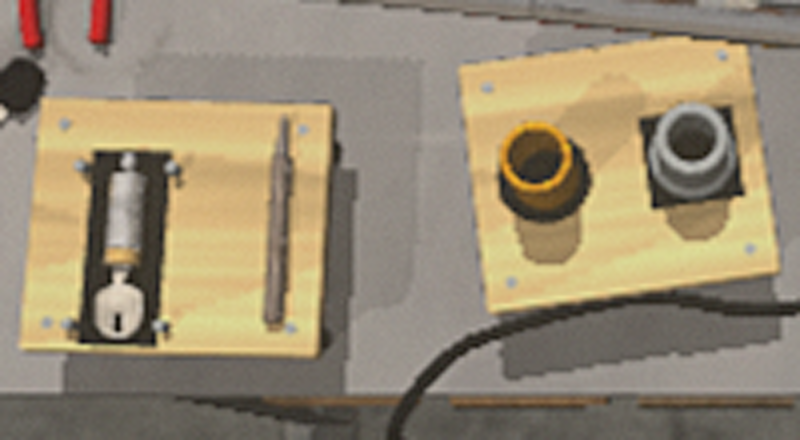

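The core lies between the pins at crop (122,250). The sleeve (540,160) and bush (692,150) stand upright on the centres of their pads, and the punch is untouched.

```bash
python3 -c "
from plant import finish_job;print(finish_job())"
```

```text
the job is handed in; nothing more can be done
None
```

The job is handed in: the lock core lies flat and lengthwise between the four pins, and the sleeve and bush stand upright on their pads within about 1 mm of centre. The punch has not moved in the last picture. I never touched the key, but the arm hid it there, so its final position is unchecked.

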